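# Release the left-hand clamp knob and take out the grating plate

## Task

Take the grating plate out of the bench grater: its clamp knob has a left-hand thread, so loosen it by turning it clockwise (seen from above) until it is fully up against its stop, then lift the slotted plate out of its shallow recess under the knob, draw it off the post and lay it gently flat on the cutting board, leaving the knob up. The grater is light and stands loose on the worktop, so do not shove, drag or twist it out of its place, and do not disturb the tumbler, jigger and tin standing around it.

Things in the scene. Friction and masses are not known exactly. Their poses are not given: they have to be found in the camera images.
- grater: Bench grater: dark wooden foot 170 x 102 mm (x, y), loose on the worktop on rubber feet, about 1.9 kg in all; a sideways push of some 10 N or a twist of some 0.5 N m shifts it. Origin: centre of its underside, z up. Recess in its top: 147 x 79 mm, floor at z = 34 mm, rim all round to z = 39 mm (5 mm deep). The plate is drawn out towards -x, the side facing the robot.
- toe (a point): Point on the grater's foot at worktop level, middle of its front edge, below the tab (x = -85 mm, y = 0 of the grater).
- post (a point): Foot of the fixed steel post, on the recess floor (x = +42 mm, y = 0, z = 34 mm of the grater), axes as the grater's. The post is 12 mm across and rises 56 mm, into the knob. The captive knob cannot come off it.
- knob_top (a point): Centre of the top of the black clamp knob, on the post's axis, turning and rising with it; x along its grip bar, z up. The bar is 46 mm long (x), 14 mm thick (y), 36 mm tall, all below this point; under it sits a round steel flange, 44 mm across, 8 mm thick. At the upper stop this point is 93 mm above the worktop, fully tight 86.3 mm.
- flange (a point): Centre of the underside of the knob's flange, which holds the plate down; 44 mm below knob_top. Left-hand thread: clockwise from above raises the knob 2.6 mm per rad and takes about 0.12 N m. From the start it has 2.1 to 2.6 rad to go clockwise to the upper stop (0 to 0.5 rad back to tight); both stops are hard; where the bar points there varies. At the upper stop it is 7 mm above the plate.
- plate: Steel grating plate, 144 x 76 mm (x, y), 8 mm thick, about 0.22 kg, in the grater's recess with 1.5 mm play, axes as the grater's. Origin: centre of its underside. A slot 18 mm wide, 40 mm deep, open at the rear (+x) edge, holds the post: the plate must rise over 5 mm to pass the rim and go 55 mm towards -x to clear post and knob.
- tab_grip (a point): Grip point of the plate's upright tab, at x = -58 mm, y = 0, z = 32 mm of the plate, axes as the plate's. The tab is 12 mm thick (x), 36 mm wide (y) and reaches from the plate's top (z = 8 mm) to z = 48 mm; pinch it across its thickness (along x) from above.
- board: Dark wooden cutting board, 178 x 280 x 18 mm (x, y, z), fixed to the worktop, empty. Origin at the centre of its underside; its top is 18 mm up.
- tumbler: Brass tumbler, bystander, 67 mm across, 74 mm tall; origin at the centre of its underside.
- jigger: Brass double-cone jigger, bystander, 47 mm across, 86 mm tall; origin at the centre of its underside.
- tin: Small lidded tin, bystander, 62 mm across, 70 mm tall; origin at the centre of its underside.
Not all that is in view belongs to the job. Leave any yellow look-alike of the plate alone.

How it is judged:
On the way, in this order (a step that is already met when the one before it is completed fails the run):
1. the knob is turned clockwise up to its upper stop (knob top at least 92.7 mm above the grater's underside), the plate still in its recess (z of knob_top in the frame of grater above 0.0927 m and distance between plate and grater below 0.04 m), for 0.2 s.
2. the plate is drawn off the post, more than 120 mm horizontally from the grater's centre, the knob still up (z of knob_top in the frame of grater above 0.0927 m and horizontal distance between plate and grater above 0.12 m), for 0.1 s.
At the end, for the whole second after the job is handed in: Plate at rest, flat (0.06 rad) on the board (underside within 4 mm of its top, centre within 70 mm in x and 120 mm in y of the board's); knob still up at its stop (top 92.7 mm or more above the grater's underside); grater's centre and toe within 10 mm of their start (z of knob_top in the frame of grater above 0.0927 m and x of plate in the frame of board between -0.07 and 0.07 m and y of plate in the frame of board between -0.12 and 0.12 m and z of plate in the frame of board between 0.014 and 0.022 m and angle between plate's own z axis and vertical below 0.06 rad and linear speed of plate below 0.02 m/s and distance of each of grater, toe from where it was at the start of the episode below 0.01 m); the robot touches nothing.
It fails at once if the grater is shoved or twisted out of its place (its centre or its toe moves more than 10 mm) (distance of any of grater, toe from where it was at the start of the episode above 0.01 m).
It fails at once if the plate is dropped (not held by the fingers and moving faster than 0.5 m/s, a fall of some 13 mm) (contact force between the fingers and plate below 0.1 N and linear speed of plate above 0.5 m/s).
It fails at once if a bystander is moved more than 25 mm (distance of any of tumbler, jigger, tin from where it was at the start of the episode above 0.025 m).
It also fails if it takes over 72 s, if anything falls off the work surface, if the arm or the gripper's body presses on something with over 40 N, if the wrist force passes 120 N, or if a joint passes its speed limit or range.

## Robot

A 6-joint arm with a two-finger parallel gripper is mounted at the origin on a cart in front of the work surface, level with it; the furniture and walls round the work are solid. World frame = base frame: x ahead of the robot, y to its left, z up, the work surface at z = 0. Lengths are in m, angles in rad, forces in N, time in s.
With the tool pointing down it reaches from about 0.35 to 0.775 m from the base axis. Payload 7.3 kg.
Tool frame: the origin (TCP) lies at the centre of the arm's flange, where the gripper is bolted on; the fingertips stand 178 mm ahead of it and the grasp point (between the pads) lies 159 mm ahead of it (tip_extent is the distance from the TCP to the fingertips, in m); z points along the fingers, y is the line along which they close (so a half turn about z gives the same grasp; the last joint's range is limited). The gripper opens to 92 mm and grips with 3 to 60 N. Pads are 19 mm wide; open, the fingers measure 130 mm over their backs; the gripper's body (75 mm by 190 mm) begins 47 mm behind the grasp point.
Start: joints at [0.995, 0.342, 1.524, -0, 1.275, -0.146], TCP at [0.219, 0.477, 0.405] pointing down, gripper open.
Joint ranges: [-2.53, 2.53], [-0.77, 2.02], [0.04, 2.7], [-1, 4.14], [0.28, 2.66], [-3.11, 3.11]. Speed limits (rad/s): [2.57, 2.57, 3.14, 3.14, 3.14, 3.14].

## Interface

Orientations are given as [roll, pitch, yaw] about the fixed x, y, z axes, in that order (R = Rz(yaw) Ry(pitch) Rx(roll)).
In Python, from cell import * gives the robot as it stands.
- The arm moves only by the tool arm_command, never from a script. Its arguments are lists of equal length, an entry for each row: "xyz": the shift along the world's x, y, z in mm, a list of three; "spin": the turn about the world's z in degrees. In form: {"xyz": [[tx, ty, tz], ...], "spin": [spin, ...]}. A call has 1 to 20 rows; each row shifts and turns the commanded pose from where the row before left it; what a row does not reach is not made up. A row lasts 1/10 s, in which the tool goes at most 50 mm and 8.59 degrees, less where a joint would pass 70% of its speed; a pose out of reach is approached as far as the arm can. A call with a gripper value outside its range is refused whole. "jaw" is the opening, from -1 (shut) to 1 (fully open), set as the call begins (left out, the last holds). The fingers move at their own pace and stop on an object; "squeeze" is the grip in N (left out, the last holds). Time passes only in rows, so rows that do not move let the fingers close. It gives the time, the measured TCP pose, the force, the opening and the grip force at its end, in the units of the state.
- observe(): the state, without advancing time (a new reading comes with each control period).
- read_camera(name): name is "scene" or "top" or "wrist"; returns a dict with "img" (384x512x3 uint8, red, green, blue), "depth" (384x512 float32, m along the optical axis (not along the pixel's ray), 0 where there is no reading), "fx", "fy", "cx", "cy" (pixels), "world_from_camera" (4x4, takes a point from camera to world coordinates). Camera axes: x right, y up, looking along -z (the intrinsics and any distortion apply to the point x, -y, -z); pixel columns grow to the right and rows downward; lengths in m; the calibration is good to about 2 mm. The wrist camera is an equidistant fisheye: a pixel r from the principal point sees the ray r / f radians off the axis. A picture is of the moment at which its call begins.
- hand_in(): hands the job in; it is judged then, once.
The state is a dict: "time": time; "qpos": joint angles; "qvel": joint speeds; "joint_efforts": joint torques, N m; "tool_pos": TCP position; "tool_rot": TCP orientation; "contact_force": force on the tool from outside, world axes, zero at the start; "torque": the same for the moment, N m; "opening": finger opening in m; "grip_force": force on a finger pad.
Only numpy, scipy, OpenCV 4.12 (cv2) and the standard library are available. Lean on these libraries where they do the work, as an engineer would, in place of code of your own. Each camera call takes 0.05 s, during which the arm holds its last target. There are 200 camera calls.

## Working session

There is one attempt and no reset: what is moved stays moved. The work goes in short steps, Python scripts to look and compute and a tool call to move; the robot and the scene stay as the last step left them, time stands still between calls to the robot, and variables do not carry over. Pictures are saved under pics/ and viewed, at most 10 in all, crops included, and the job is handed in when it is done.

Besides the shell and the picture viewer there is one more tool, called after "Emit:" as a command line: name --pt "numbers of a row" for each row, then --argument value for the rest. arm_command: Moves the arm, as the interface text tells. Its arguments: {"type":"object","properties":{"xyz":{"type":"array","items":{"type":"array","items":{"type":"number"}}},"spin":{"type":"array","items":{"type":"number"}},"jaw":{"type":"number"},"squeeze":{"type":"number"}},"required":["xyz","spin"]}

```bash
mkdir -p pics
cat > h.py <<'E'
from cell import *
import numpy as np, cv2
def snap(n,f):
    d=read_camera(n); cv2.imwrite('pics/'+f+'.png',cv2.cvtColor(d['img'],cv2.COLOR_RGB2BGR)); np.savez('pics/'+f+'.npz',**d); return d
def ld(f): return np.load('pics/'+f+'.npz')
def P(d,u,v,z=None):
    "world point of pixel by depth, or on plane of height z (pinhole)"
    T=d['world_from_camera']; r=np.array([(u-d['cx'])/d['fx'],-(v-d['cy'])/d['fy'],-1])
    if z is None: s=float(d['depth'][int(round(v)),int(round(u))]); return (T@np.r_[r*s,1])[:3]
    w=T[:3,:3]@r; return T[:3,3]+w*(z-T[2,3])/w[2]
E
python3 - <<'E'
from h import *
a=snap('top','t0');b=snap('scene','s0')
for d in(a,b):print(d['world_from_camera'].round(3),d['fx'],d['cx'],d['cy'])
im=np.hstack([cv2.imread('pics/t0.png'),cv2.imread('pics/s0.png')])
print(observe())
E
```

```text
[[-0.005  0.988 -0.152  0.378]
 [-1.    -0.006 -0.007  0.164]
 [-0.008  0.152  0.988  1.47 ]
 [ 0.     0.     0.     1.   ]] 415.64860862738067 255.0510125341312 196.39617776344022
[[ 0.794  0.324 -0.515 -0.114]
 [-0.608  0.455 -0.65  -0.754]
 [ 0.024  0.829  0.558  0.858]
 [ 0.     0.     0.     1.   ]] 412.37707320473055 258.51838142627264 190.4590690636876
{'time': 0.1, 'qpos': array([ 9.94991172e-01,  3.42605710e-01,  1.52489044e+00, -1.47943277e-05,
        1.27537999e+00, -1.45991047e-01]), 'qvel': array([ 8.19273559e-04, -9.17170582e-04, -2.69398612e-03,  1.65045931e-03,
       -3.37182045e-04,  6.65133374e-06]), 'joint_efforts': array([ 1.84435332e-03, -4.32005274e+01, -2.44695318e+01,  7.19766947e-02,
        5.24856162e-02, -8.39102790e-05]), 'tool_pos': array([0.21868137, 0.47715889, 0.40414971]), 'tool_rot': array([-3.14032076e+00, -1.72715630e-04,  2.71178275e+00]), 'contact_force': array([ 0.17517156, -0.50668105,  0.24096656]), 'torque': array([-0.02449522, -0.0028861 ,  0.04574619]), 'grip_force': 0.0, 'opening': 0.09182412990679262}
```

View pics/t0.png

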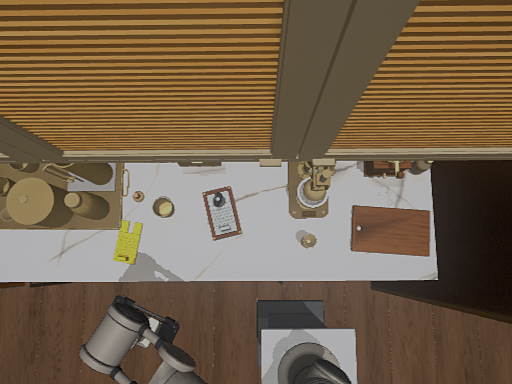

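View pics/s0.png

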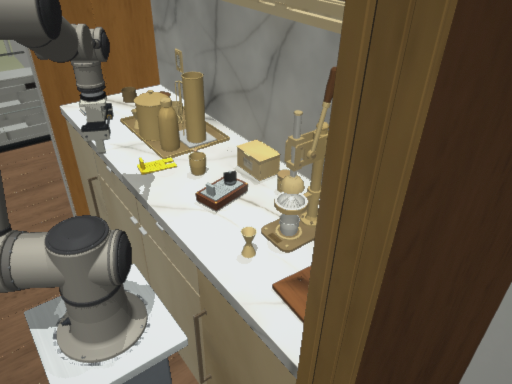

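Top view: the grater with the grey plate is at (222,213), the board at (391,231) and the jigger at (308,240). The cup at (163,207) could be the tumbler. There are two plate candidates: the grey slotted plate in the wooden foot at (222,213), and a yellow look-alike at (128,242). The grey one fits. I'll confirm it in a crop.

Run:
```python
from h import *
t=cv2.imread('pics/t0.png')[175:250,180:260]; s=cv2.imread('pics/s0.png')[160:215,185:260]
t=cv2.resize(t,(400,375),interpolation=cv2.INTER_CUBIC)
s=cv2.resize(s,(400,293),interpolation=cv2.INTER_CUBIC); s=np.vstack([s,np.zeros((82,400,3),np.uint8)])
cv2.imwrite('pics/c1.png',np.hstack([t,s]))
d=ld('t0')
for n,u,v in [('knob',219,199),('tabarea',224,228),('plate',221,215),('g corners',205,191),('',231,187),('',242,234),('',213,241),('jig',308,240),('cup',163,207),('bd',391,231),('bd',352,206),('',430,208),('',430,256),('',352,251),('yel',128,242)]: print(n,P(d,u,v).round(3))
```

```text
knob [0.582 0.295 0.088]
tabarea [0.484 0.278 0.089]
plate [0.532 0.292 0.048]
g corners [ 0.625  0.355 -0.006]
 [0.633 0.259 0.032]
 [ 0.47   0.222 -0.005]
 [0.446 0.324 0.002]
jig [ 0.445 -0.005  0.046]
cup [0.567 0.502 0.005]
bd [ 0.476 -0.297  0.02 ]
bd [ 0.567 -0.17  -0.001]
 [ 0.557 -0.445  0.003]
 [ 0.389 -0.434  0.   ]
 [ 0.408 -0.164 -0.001]
yel [0.443 0.62  0.012]
```

View pics/c1.png

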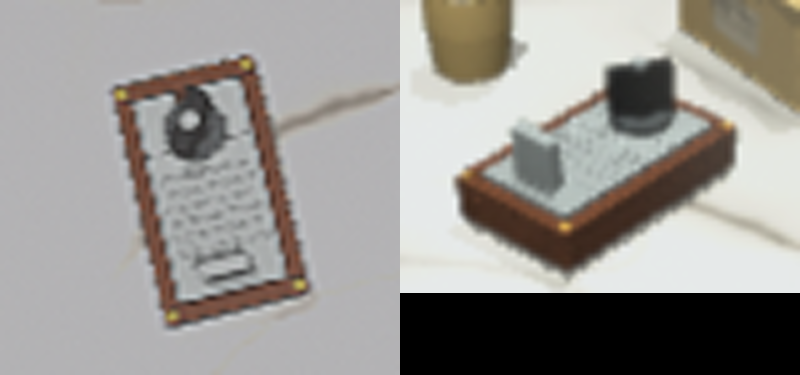

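The crop confirms it: the grey slotted plate sits in the wooden foot under the black knob, with the tab at the front. Next I'll move the wrist camera over it.

Emit:
arm_command --pt "27 -20 0" --pt "27 -20 0" --pt "27 -20 0" --pt "27 -20 0" --pt "27 -20 0" --pt "27 -20 0" --pt "27 -20 0" --pt "27 -20 0" --pt "27 -20 0" --pt "0 0 0" --pt "0 0 0" --spin '[-7,-7,-7,-7,-7,-7,-7,-7,0,0,0]' --jaw 1 --squeeze 40

```text
time: 1.2
tool_pos: [0.462, 0.2968, 0.4041]
tool_rot: [-3.14, 0.0, 1.733]
contact_force: [-0.0, -0.6, -0.1]
opening: 0.0917
grip_force: 0.0
```

Run:
```python
from h import *
d=snap('wrist','w0'); print(d['world_from_camera'].round(3),d['fx'],d['cx'],d['cy']); s=observe();print(s['tool_pos'],s['tool_rot'],s['qpos'])
```

```text
[[ 0.987 -0.154 -0.044  0.451]
 [ 0.16   0.946  0.281  0.372]
 [-0.002 -0.284  0.959  0.385]
 [ 0.     0.     0.     1.   ]] 297.3186396354542 256.26734352251714 185.7503875752681
[0.4613949  0.29736385 0.40432611] [-3.14038079e+00 -4.53186122e-05  1.73423206e+00] [4.32760458e-01 3.86514222e-01 1.45791584e+00 3.80163433e-04
 1.29831873e+00 2.69222180e-01]
```

View pics/w0.png

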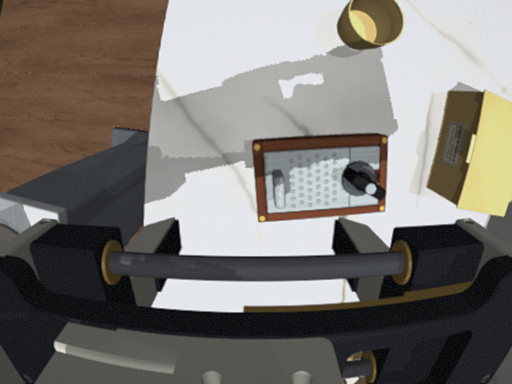

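The wrist view shows the grater's four corner studs near (257,146), (384,140), (381,209) and (262,218), the tab at (279,188), and the knob at (362,180) with its bar pointing down-right. I'll enlarge it and also take a second viewpoint.

Emit:
arm_command --pt "30 -35 -10" --pt "30 -35 -20" --pt "0 0 0" --spin '[0,0,0]'

```text
time: 1.55
tool_pos: [0.5229, 0.2249, 0.3722]
tool_rot: [-3.138, 0.002, 1.732]
contact_force: [-0.9, 0.2, -0.9]
opening: 0.0919
grip_force: 0.0
```

Run:
```python
from h import *
snap('wrist','w1')
a=cv2.imread('pics/w0.png')[125:230,245:400]; b=cv2.imread('pics/w1.png')
a=cv2.resize(a,None,fx=5,fy=5,interpolation=cv2.INTER_CUBIC)
cv2.imwrite('pics/c2.png',a); cv2.imwrite('pics/c3.png',b)
```

```text
(no output)
```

View pics/c2.png

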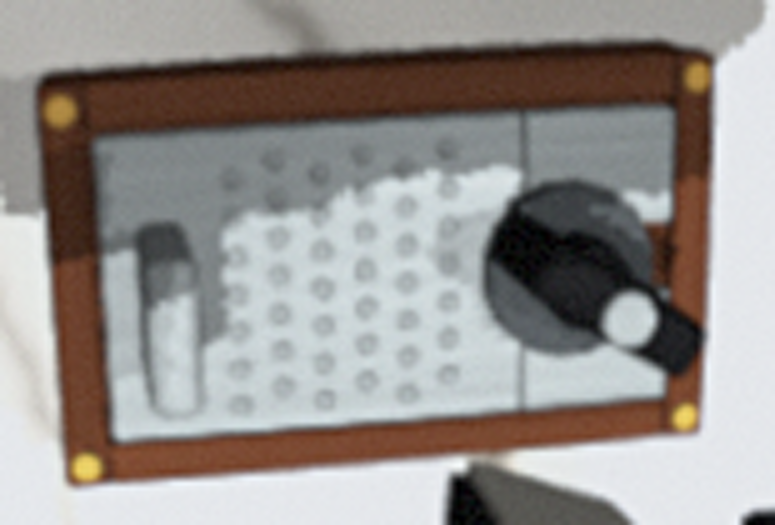

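View pics/c3.png

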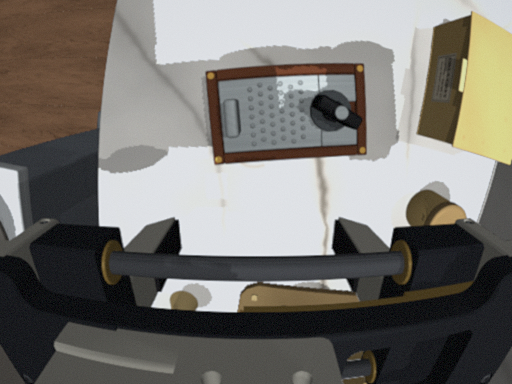

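```bash
cat >> h.py <<'E'
def ray(d,u,v):
    x=(np.asarray(u,float)-d['cx'])/d['fx']; y=(np.asarray(v,float)-d['cy'])/d['fy']; r=np.hypot(x,y)+1e-12
    return np.stack([np.sin(r)*x/r,-np.sin(r)*y/r,-np.cos(r)],-1)
def tri(obs):
    A=np.zeros((3,3));b=np.zeros(3);L=[]
    for d,u,v in obs:
        T=d['world_from_camera']; w=T[:3,:3]@ray(d,u,v); M=np.eye(3)-np.outer(w,w); A+=M;b+=M@T[:3,3]; L.append((M,T[:3,3]))
    p=np.linalg.solve(A,b); return p,[np.linalg.norm(M@(p-c)) for M,c in L]
def cloud(d):
    v,u=np.mgrid[0:384,0:512]; r=ray(d,u,v); z=d['depth']; p=r*(z/-r[...,2])[...,None]
    T=d['world_from_camera']; w=p@T[:3,:3].T+T[:3,3]; w[z<=0]=np.nan; return w
def top(w,c,rad,lo,hi):
    m=(np.hypot(w[...,0]-c[0],w[...,1]-c[1])<rad)&(w[...,2]>lo)&(w[...,2]<hi); return w[m]
E
python3 - <<'E'
from h import *
a,b=ld('w0'),ld('w1')
for n,p,q in [('FL',(257,147),(211,76)),('BL',(384.4,140.2),(360,69)),('BR',(381.8,208.2),(362,150)),('FR',(262.4,218.4),(219,159)),('disc',(371,189),(342,113))]:
    x,e=tri([(a,*p),(b,*q)]);print(n,x.round(4),np.round(e,4))
for d in(a,b):
    w=cloud(d)
    for n,c,rad,lo,hi in [('knob',(.582,.295),.045,.078,.1),('tab',(.484,.278),.04,.075,.1),('rim',(.54,.29),.12,.035,.043)]:
        p=top(w,c,rad,lo,hi); r=cv2.minAreaRect((p[:,:2]*1000).astype(np.float32)); print(n,len(p),np.median(p[:,2]).round(4),np.percentile(p[:,2],[5,95]).round(4),r, cv2.boxPoints(r).round(0).tolist())
E
```

```text
FL [0.4597 0.3181 0.0395] [0. 0.]
BL [0.6147 0.355  0.0384] [0. 0.]
BR [0.6338 0.268  0.042 ] [0.0002 0.0002]
FR [0.4809 0.2317 0.0428] [0.0003 0.0003]
disc [0.5882 0.3026 0.0905] [0. 0.]
knob 476 0.0871 [0.0823 0.0909] ((586.86376953125, 303.2032470703125), (14.625306129455566, 46.150535583496094), 71.92269897460938) [[563.0, 303.0], [607.0, 289.0], [611.0, 303.0], [567.0, 317.0]]
tab 354 0.0823 [0.0796 0.0835] ((490.5438537597656, 280.0618591308594), (12.044733047485352, 36.13869857788086), 13.438362121582031) [[480.0, 296.0], [489.0, 261.0], [501.0, 264.0], [492.0, 299.0]]
rim 6660 0.0408 [0.0383 0.0429] ((546.9296875, 293.32830810546875), (170.0729522705078, 102.7507553100586), 13.594435691833496) [[452.0, 323.0], [476.0, 223.0], [642.0, 263.0], [618.0, 363.0]]
knob 734 0.0872 [0.0835 0.0912] ((587.71142578125, 302.85357666015625), (14.1626615524292, 46.5712890625), 71.06377410888672) [[563.0, 304.0], [607.0, 289.0], [612.0, 302.0], [568.0, 317.0]]
tab 507 0.0824 [0.0799 0.0839] ((490.2382507324219, 279.4436950683594), (12.402934074401855, 36.07514953613281), 14.500710487365723) [[480.0, 295.0], [489.0, 260.0], [501.0, 264.0], [492.0, 298.0]]
rim 9055 0.0408 [0.0384 0.0429] ((546.8523559570312, 293.0621337890625), (170.87464904785156, 102.82158660888672), 13.301643371582031) [[452.0, 323.0], [476.0, 223.0], [642.0, 263.0], [618.0, 363.0]]
```

Grater centre is (547,293) mm at yaw 13.4°. The knob is at (587.5,303), which agrees with post +42 mm, and its bar points at -18.5°. The tab is at (490.4,279.7), which agrees with -58 mm. Next I'll check obstacles and the board.

Run:
```python
from h import *
d=ld('t0'); v,u=np.mgrid[0:384,0:512]; z=d['depth']
p=np.stack([(u-d['cx'])/d['fx']*z,-(v-d['cy'])/d['fy']*z,-z],-1); T=d['world_from_camera']; w=p@T[:3,:3].T+T[:3,3]
H=np.zeros((16,52))
def hm(H,w):
    for q in w.reshape(-1,3):
        if np.isnan(q).any(): continue
        i=int((q[0]-.36)//.025); j=int((.62-q[1])//.02)
        if 0<=i<16 and 0<=j<52 and q[2]<.6: H[i,j]=max(H[i,j],q[2]*100)
hm(H,w[z>0])
print('cols y from .62 down by .02; rows x from .36; cm')
for i in range(15,-1,-1): print('%.3f'%(.36+.025*i),''.join('%3d'%h for h in H[i].round()))
img=d['img'].astype(int); m=(img[...,0]>img[...,2]+35)&(u>340)&(u<440)&(v>200)&(v<262)&(w[...,2]>.01)&(w[...,2]<.03)&(w[...,1]<-.1)
r=cv2.minAreaRect((w[m][:,:2]*1000).astype(np.float32));print(r,np.median(w[m][:,2]))
```

```text
cols y from .62 down by .02; rows x from .36; cm
0.735   0  0  0  0  0  0  0  0  0  0  0  0  0  0  0  0  0  0  0  0  0  0  0  0  0  0  0  0  0  0  0  0  0  0  0  0  0  0  0  0  0  0  0  0  0  0  0  0  0  0  0  0
0.710   1  1  1  1  0  1  1  1  6  7  7  8  9  8  6  7  6  1  1  1  1  1  0  0  0  0  0  1  2  2  3  0  0  0  0  0  0  1  1  1  1  5  8  0  0  0  0  0  0  7  3  0
0.685   1  1  1  1  1  1  1  1  1  1  1  9 10  9  1  1  1  1  1  1  0  1  1  1  1  1  1  1  2  2 17 16  0  0  0  0  1  1  1  1  1 14 14 16 18 17 14 14 13 10 14 14
0.660   1  1  0  1  1  1  1  1  0  0  1  1  1  1  1  1  1  1  1  1  1  1  1  1  1  1  1  1  2  3 27 16 14  2  0  0  1  1  1  1  1 13 14 14 18 18 14 14  1  1 10 10
0.635   0  1  1  1  1  1  1  1  1  1  1  1  1  1  0  1  1  4  1  1  1  1  1  1  1  1  1  1  2  2 32 32 32 37  0  0  1  1  1  1  0  1  1  1 21 21  0  1  1  1  1  1
0.610   4  5  2  1  1  0  1  0  1  1  1  1  1  4  4  4  4  5  4  1  1  1  1  1  1  1  1  1  2 14 35 35 34 34  0  1  1  1  1  1  1  1  1  1 21 21  1  1  1  1  0  1
0.585   2  5  2  0  1  7  8  8  1  1  0  1  1  5  5  9  9  4  4  1  1  1 
[... 978 characters left out ...]
 1  1  1  1  1  1  1  1  9  8  9  1  1  1  1  1  1  3  3  3  2  3  3  3  3  3  3  3  3  2
0.410   2  1  1  1  1  1  1  1  1  1  1  1  1  1  1  1  1  1  1  1  1  1  1  1  1  1  1  1  1  1  9  9  9  1  1  1  1  1  2  3  3  3  3  3  2  3  3  3  2  3  3  3
0.385   5  1  1  1  1  1  0  1  1  1  1  1  1  1  1  1  1  1  1  1  1  1  1  1  1  0  1  1  1  1  1  1  1  1  1  1  1  1  1  2  2  2  2  2  2  2  2  3  2  3  2  3
0.360   5  1  1  1  1  1  1  1  1  1  1  1  1  1  1  1  1  1  1  1  1  1  1  1  1  1  1  1  1  1  1  1  1  1  1  1  1  1  1  1  1  1  1  1  1  1  1  1  1  1  1  1
((479.1898498535156, -297.102294921875), (268.0288391113281, 158.01019287109375), 85.67381286621094) 0.019013237948485084
```

Emit:
arm_command --pt "8 10 -10" --pt "8 10 -10" --pt "8 10 -10" --pt "8 10 -10" --pt "8 10 -10" --pt "8 10 -10" --pt "8 10 -10" --pt "8 8 -10" --pt "0 0 0" --pt "0 0 0" --spin '[7.75,7.75,7.75,7.75,7.75,7.75,7.75,7.95,0,0]' --squeeze 12

```text
time: 2.6
tool_pos: [0.5845, 0.3067, 0.2952]
tool_rot: [-3.142, -0.001, 2.818]
contact_force: [-0.4, -0.0, 0.1]
opening: 0.0917
grip_force: 0.0
```

Run:
```python
from h import *
d=snap('wrist','w2'); s=observe();print(s['tool_pos'],np.degrees(s['tool_rot']),s['qpos'],s['torque'])
w=cloud(d)
for n,c,rad,lo,hi in [('knob',(.5875,.303),.04,.082,.1),('tab',(.4904,.2797),.03,.075,.1)]:
    p=top(w,c,rad,lo,hi); print(n,len(p))
    if len(p)>20: print(np.median(p[:,2]),cv2.minAreaRect((p[:,:2]*1000).astype(np.float32)))
```

```text
[0.58466029 0.30628319 0.29562892] [1.79977735e+02 8.49172966e-03 1.61465350e+02] [ 3.66500407e-01  6.80425022e-01  1.26048892e+00  2.20310112e-04
  1.20031707e+00 -8.80885003e-01] [-0.01500099  0.05461486 -0.01931741]
knob 1200
0.08724134653834495 ((586.9461669921875, 303.2203063964844), (13.678707122802734, 45.71238327026367), 70.70028686523438)
tab 931
0.08236774611857087 ((490.5877380371094, 279.5630798339844), (12.731163024902344, 36.40260696411133), 12.644789695739746)
```

Emit:
arm_command --pt "3 -3 -6" --pt "0 0 -15" --pt "0 0 -15" --pt "0 0 -15" --pt "0 0 -5" --pt "0 0 0" --pt "0 0 0" --spin '[-0.5,0,0,0,0,0,0]'

```text
time: 3.35
tool_pos: [0.5888, 0.3025, 0.2394]
tool_rot: [3.141, 0.001, 2.811]
contact_force: [-0.2, -0.6, 0.3]
opening: 0.0918
grip_force: 0.0
```

Emit:
arm_command --pt "0 0 0" --pt "0 0 0" --pt "0 0 0" --pt "0 0 0" --pt "0 0 0" --pt "0 0 0" --pt "0 0 0" --pt "0 0 0" --spin '[0,0,0,0,0,0,0,0]' --jaw -1 --squeeze 12

```text
time: 4.15
tool_pos: [0.5886, 0.3025, 0.2388]
tool_rot: [3.142, -0.0, 2.811]
contact_force: [0.3, -0.1, 1.0]
opening: 0.033
grip_force: 0.0
```

Emit:
arm_command --pt "0 0 0" --pt "0 0 0" --pt "0 0 0" --pt "0 0 0" --pt "0 0 0" --pt "0 0 0" --spin '[0,0,0,0,0,0]'

```text
time: 4.75
tool_pos: [0.5886, 0.3025, 0.2389]
tool_rot: [3.141, 0.0, 2.811]
contact_force: [-0.1, 1.3, 0.1]
opening: 0.0138
grip_force: 12.0
```

Emit:
arm_command --pt "0 0 0.2" --pt "0 0 0.3" --pt "0 0 0.3" --pt "0 0 0.3" --spin '[-4,-6,-6,-6]'

```text
time: 5.15
tool_pos: [0.5884, 0.3022, 0.2398]
tool_rot: [-3.14, -0.0, 2.423]
contact_force: [-1.2, -1.2, 0.9]
opening: 0.0141
grip_force: 12.0
```

Emit:
arm_command --pt "0 0 0.3" --pt "0 0 0.3" --pt "0 0 0.3" --pt "0 0 0.2" --pt "0 0 0.3" --pt "0 0 0.3" --pt "0 0 0.3" --pt "0 0 0.2" --pt "0 0 0.3" --pt "0 0 0.3" --pt "0 0 0.3" --pt "0 0 0.2" --pt "0 0 0.3" --pt "0 0 0.3" --pt "0 0 0.2" --spin '[-6,-6,-6,-6,-6,-6,-6,-6,-6,-6,-6,-6,-6,-6,-6]'

```text
time: 6.65
tool_pos: [0.587, 0.3022, 0.2437]
tool_rot: [-3.138, 0.005, 0.853]
contact_force: [-8.6, -1.7, 5.0]
opening: 0.014
grip_force: 12.0
```

Run:
```python
from h import *
s=observe();print(s['tool_pos'],np.degrees(s['tool_rot']),s['torque'],s['contact_force'])
```

```text
[0.58699841 0.30221794 0.24373184] [-179.81493064    0.31045455   48.85182493] [-0.24846365  1.61762524  0.1604548 ] [-8.63249373 -1.68155992  4.95847053]
```

Emit:
arm_command --pt "-1 0 0.5" --pt "-0.5 0 0.3" --pt "0 0 0.3" --spin '[0,0,-4]'

```text
time: 6.95
tool_pos: [0.5863, 0.3022, 0.2442]
tool_rot: [-3.14, 0.004, 0.786]
contact_force: [-4.1, -0.7, -1.0]
opening: 0.0138
grip_force: 12.0
```

Run:
```python
from h import *
s=observe();print(s['tool_pos'],np.degrees(s['tool_rot']),s['torque'],s['contact_force'])
```

```text
[0.58625987 0.30218017 0.24419927] [-179.91055673    0.20571199   45.05782553] [-0.2208419   1.00461374  0.08274339] [-4.11375688 -0.70001511 -1.03454073]
```

Emit:
arm_command --pt "-0.5 0 0.2" --pt "-0.3 0 0.2" --pt "0 0 0.2" --spin '[-4,-4,-4]'

```text
time: 7.25
tool_pos: [0.5857, 0.3024, 0.2448]
tool_rot: [-3.141, 0.003, 0.575]
contact_force: [-3.9, 0.2, -2.4]
opening: 0.014
grip_force: 12.0
```

Run:
```python
from h import *
s=observe();print(s['tool_pos'],np.degrees(s['tool_rot']),s['torque'],s['contact_force'],s['opening'])
```

```text
[0.58571919 0.30237097 0.24480758] [-1.79960033e+02  1.55433265e-01  3.29467099e+01] [-0.09145964  0.70978492  0.12749349] [-3.8851179   0.17435395 -2.40475638] 0.014033178358138134
```

Emit:
arm_command --pt "-0.3 0 0.1" --pt "-0.3 0 0.1" --pt "0 0 0.1" --spin '[-3,-3,-3]'

```text
time: 7.55
tool_pos: [0.5854, 0.3025, 0.2452]
tool_rot: [-3.141, 0.002, 0.419]
contact_force: [-1.5, -0.4, -2.9]
opening: 0.0137
grip_force: 12.0
```

Run:
```python
from h import *
s=observe();print(s['tool_pos'],np.degrees(s['tool_rot']),s['torque'],s['contact_force'],s['opening'])
```

```text
[0.58535848 0.30248792 0.2452036 ] [-1.79978971e+02  9.78370080e-02  2.39849950e+01] [0.12433037 0.53541178 0.11370087] [-1.46256163 -0.36019341 -2.90587127] 0.013679820838614933
```

Emit:
arm_command --pt "-0.2 0 0.1" --pt "-0.2 0 0.1" --spin '[-3,-2]'

```text
time: 7.75
tool_pos: [0.5851, 0.3026, 0.2455]
tool_rot: [-3.141, 0.001, 0.332]
contact_force: [-1.5, 1.1, -3.7]
opening: 0.014
grip_force: 12.0
```

Run:
```python
from h import *
s=observe();print(s['tool_pos'],np.degrees(s['tool_rot']),s['torque'],s['contact_force'],s['opening'])
```

```text
[0.5850811  0.30258439 0.24547002] [-1.79982397e+02  6.21173247e-02  1.89972432e+01] [0.19388505 0.30464441 0.1875684 ] [-1.47833473  1.05549601 -3.66883898] 0.013953269827482222
```

Emit:
arm_command --pt "0 0 0" --pt "0 0 0" --spin '[-2,-1]'

```text
time: 7.95
tool_pos: [0.5851, 0.3026, 0.2455]
tool_rot: [-3.141, 0.001, 0.28]
contact_force: [-0.9, 1.3, -4.7]
opening: 0.0141
grip_force: 12.2
```

Run:
```python
from h import *
s=observe();print(s['tool_pos'],np.degrees(s['tool_rot']),s['torque'],s['contact_force'],s['opening'])
```

```text
[0.58510745 0.30261146 0.24554282] [-1.79991112e+02  5.80984771e-02  1.60615926e+01] [0.20082431 0.34421902 0.26077305] [-0.90463317  1.26766366 -4.70053995] 0.01412533313273201
```

Emit:
arm_command --pt "0 0 0" --pt "0 0 0" --spin '[-2,-1]'

```text
time: 8.15
tool_pos: [0.585, 0.3026, 0.2456]
tool_rot: [3.142, 0.001, 0.228]
contact_force: [-2.0, -0.2, -3.1]
opening: 0.0146
grip_force: 12.8
```

Run:
```python
from h import *
s=observe();print(s['tool_pos'],np.degrees(s['tool_rot']),s['torque'],s['contact_force'],s['opening'])
```

```text
[0.58501753 0.30255823 0.24562217] [1.79995152e+02 7.61331372e-02 1.30704167e+01] [0.21167597 0.6121954  0.33681844] [-2.02211863 -0.15997169 -3.11933902] 0.014613545548575498
```

Emit:
arm_command --pt "0 0 0" --pt "0 0 0" --pt "0 0 0" --pt "0 0 0" --pt "0 0 0" --pt "0 0 15" --pt "0 0 25" --pt "0 0 25" --pt "0 0 0" --pt "0 0 0" --spin '[0,0,0,0,0,0,0,0,0,0]' --jaw 1

```text
time: 9.15
tool_pos: [0.5853, 0.3025, 0.3125]
tool_rot: [-3.141, -0.002, 0.228]
contact_force: [-0.2, -0.4, -0.3]
opening: 0.0896
grip_force: 0.0
```

Run:
```python
from h import *
d=snap('wrist','w3'); s=observe();print(s['tool_pos'],np.degrees(s['tool_rot']),s['qpos'])
w=cloud(d)
for n,c,rad,lo,hi in [('knob',(.5875,.303),.04,.084,.11),('tab',(.4904,.2797),.03,.075,.1),('rim',(.54,.29),.12,.035,.043)]:
    p=top(w,c,rad,lo,hi); print(n,len(p))
    if len(p)>20: print(np.percentile(p[:,2],[10,50,90]),cv2.minAreaRect((p[:,:2]*1000).astype(np.float32)))
```

```text
[0.58506784 0.30234599 0.31127218] [1.79990303e+02 1.45604502e-02 1.30751248e+01] [ 3.60732499e-01  6.63514010e-01  1.24704292e+00 -1.42295240e-04
  1.23130999e+00  1.70337223e+00]
knob 1177
[0.09173565 0.09362518 0.09474741] ((588.3001708984375, 302.9886169433594), (45.79062271118164, 14.011985778808594), 18.112943649291992)
tab 351
[0.07644277 0.08089254 0.08300329] ((493.79461669921875, 280.55352783203125), (8.68410873413086, 36.581417083740234), 18.467365264892578)
rim 8630
[0.03885854 0.04047254 0.04275879] ((547.019287109375, 293.38037109375), (170.1320343017578, 102.91715240478516), 13.6195068359375)
```

View pics/w3.png

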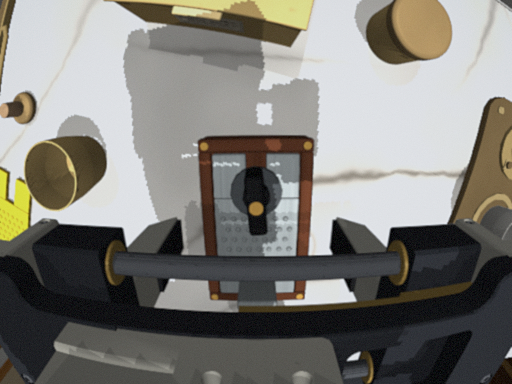

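The knob has risen 6.4 mm over 143° and the last 5° slipped at the stop, so it is fully up. The grater hasn't moved. Next is the tab.

Emit:
arm_command --pt "-9.5 -2.3 0" --pt "-9.5 -2.3 0" --pt "-9.5 -2.3 0" --pt "-9.5 -2.3 0" --pt "-9.5 -2.3 0" --pt "-9.5 -2.3 0" --pt "-9.5 -2.3 0" --pt "-9.5 -2.3 0" --pt "-9.5 -2.3 0" --pt "-9.5 -2.2 0" --pt "0 0 0" --pt "0 0 -20" --pt "0 0 0" --pt "0 0 0" --spin '[8.2,8.2,8.2,8.2,8.2,8.2,8.2,8.2,8.2,8.2,8.3,0,0,0]'

```text
time: 10.6
tool_pos: [0.4901, 0.2795, 0.2905]
tool_rot: [-3.139, 0.0, 1.804]
contact_force: [0.0, -0.3, -1.0]
opening: 0.0921
grip_force: 0.0
```

Run:
```python
from h import *
d=snap('wrist','w4'); s=observe();print(s['tool_pos'],np.degrees(s['tool_rot']))
w=cloud(d)
for n,c,rad,lo,hi in [('knob',(.5875,.303),.04,.087,.11),('tab',(.4904,.2797),.03,.078,.1)]:
    p=top(w,c,rad,lo,hi); print(n,len(p))
    if len(p)>20: print(np.percentile(p[:,2],[10,50,90]),cv2.minAreaRect((p[:,:2]*1000).astype(np.float32)))
```

```text
[0.49033292 0.27952831 0.29111631] [-1.79955232e+02  9.40548913e-03  1.03351436e+02]
knob 1147
[0.09020352 0.09343266 0.09453671] ((586.9398803710938, 303.38232421875), (46.11463928222656, 14.017887115478516), 18.737279891967773)
tab 857
[0.08066938 0.08239736 0.08338208] ((490.4039306640625, 280.0482482910156), (11.970541000366211, 35.93132019042969), 13.809562683105469)
```

Aligned. Descend and close.

Emit:
arm_command --pt "0 0 -20" --pt "0 0 -20" --pt "0 0 -15" --pt "0 0 -9" --pt "0 0 0" --pt "0 0 0" --spin '[0,0,0,0,0,0]'

```text
time: 11.25
tool_pos: [0.4906, 0.2797, 0.2279]
tool_rot: [3.141, -0.0, 1.804]
contact_force: [-0.2, -0.5, 0.1]
opening: 0.0916
grip_force: 0.0
```

Emit:
arm_command --pt "0 0 0" --pt "0 0 0" --pt "0 0 0" --pt "0 0 0" --pt "0 0 0" --pt "0 0 0" --pt "0 0 0" --pt "0 0 0" --pt "0 0 0" --pt "0 0 0" --pt "0 0 0" --pt "0 0 0" --pt "0 0 0" --pt "0 0 0" --pt "0 0 0" --spin '[0,0,0,0,0,0,0,0,0,0,0,0,0,0,0]' --jaw -1 --squeeze 10

```text
time: 12.75
tool_pos: [0.4902, 0.2795, 0.2272]
tool_rot: [-3.141, 0.0, 1.804]
contact_force: [-0.4, 0.8, 0.3]
opening: 0.0121
grip_force: 10.0
```

Emit:
arm_command --pt "0 0 0" --pt "0 0 0" --pt "0 0 0" --spin '[0,0,0]' --squeeze 40

```text
time: 13.05
tool_pos: [0.4902, 0.2795, 0.2272]
tool_rot: [-3.141, 0.0, 1.804]
contact_force: [-1.1, 0.7, 0.3]
opening: 0.0116
grip_force: 40.0
```

Emit:
arm_command --pt "0 0 1.5" --pt "0 0 1.5" --pt "0 0 1.5" --pt "0 0 1.5" --pt "0 0 0" --pt "0 0 0" --spin '[0,0,0,0,0,0]'

```text
time: 13.65
tool_pos: [0.4903, 0.2795, 0.2332]
tool_rot: [3.141, 0.0, 1.804]
contact_force: [0.9, -0.6, -2.7]
opening: 0.0121
grip_force: 40.0
```

Run:
```python
from h import *
d=snap('scene','s1'); im=cv2.imread('pics/s1.png')[140:220,175:265]
cv2.imwrite('pics/c4.png',cv2.resize(im,None,fx=6,fy=6,interpolation=cv2.INTER_CUBIC)); s=observe();print(s['tool_pos'],np.degrees(s['tool_rot']),s['contact_force'],s['torque'])
w=cloud(snap('wrist','w5'))
a=np.radians(13.4);R=np.array([[np.cos(a),np.sin(a)],[-np.sin(a),np.cos(a)]])
q=w.reshape(-1,3);q=q[~np.isnan(q[:,0])];l=(q[:,:2]-[.547,.2932])@R.T*1000
for x0 in(-84,-79,-45,-30,-15,0,10,60,66,79):
    for lo,hi in((-48,-44),(-33,-12),(12,33),(44,48)):
        m=(abs(l[:,0]-x0)<3)&(l[:,1]>lo)&(l[:,1]<hi)&(q[:,2]<.06)&(q[:,2]>.02); print(x0,lo,m.sum(),np.round(np.median(q[m,2])*1000,1) if m.any() else '',end=' | ')
    print()
```

```text
[0.49028514 0.27952328 0.23322522] [1.79996694e+02 2.59295346e-04 1.03370616e+02] [-0.28435556  0.77088753 -2.82272108] [-0.10748902  0.19459408  0.0370403 ]
-84 -48 0  | -84 -33 0  | -84 12 211 39.6 | -84 44 47 39.8 | 
-79 -48 0  | -79 -33 0  | -79 12 313 39.8 | -79 44 71 40.5 | 
-45 -48 0  | -45 -33 0  | -45 12 339 48.7 | -45 44 70 39.8 | 
-30 -48 0  | -30 -33 0  | -30 12 347 49.1 | -30 44 70 39.9 | 
-15 -48 0  | -15 -33 0  | -15 12 314 48.8 | -15 44 65 39.9 | 
0 -48 0  | 0 -33 0  | 0 12 314 49.0 | 0 44 60 39.8 | 
10 -48 0  | 10 -33 0  | 10 12 309 49.0 | 10 44 54 39.9 | 
60 -48 14 40.2 | 60 -33 0  | 60 12 191 48.7 | 60 44 41 39.5 | 
66 -48 16 39.7 | 66 -33 0  | 66 12 199 48.6 | 66 44 42 39.7 | 
79 -48 16 40.6 | 79 -33 0  | 79 12 105 39.9 | 79 44 38 40.7 |
```

View pics/c4.png

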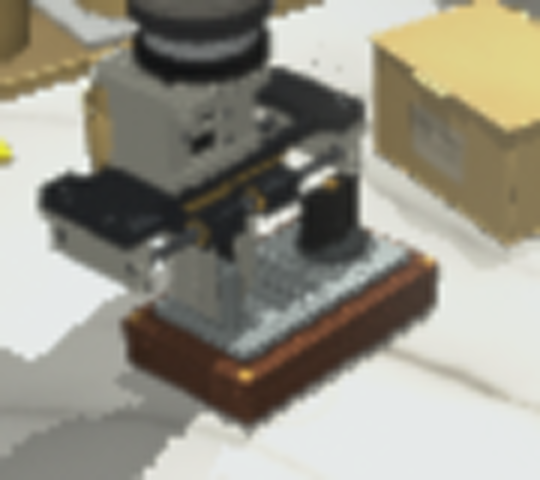

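The crop shows the plate raised in the fingers and level. Depth puts its top about 9 mm above the rim all along, clear of both rim and flange. Drawing it off now.

Emit:
arm_command --pt "-3.9 -0.93 0" --pt "-5.84 -1.39 0" --pt "-5.84 -1.39 0" --pt "-5.84 -1.39 0" --pt "-5.84 -1.39 0" --spin '[0,0,0,0,0]'

```text
time: 14.25
tool_pos: [0.4624, 0.2729, 0.2333]
tool_rot: [-3.142, 0.0, 1.804]
contact_force: [-0.2, -0.2, -2.6]
opening: 0.0119
grip_force: 40.0
```

Emit:
arm_command --pt "-5.84 -1.39 0" --pt "-5.84 -1.39 0" --pt "-5.84 -1.39 0" --pt "-5.84 -1.39 0" --pt "-5.84 -1.39 0" --pt "-5.84 -1.39 0" --pt "-5.84 -1.39 0" --pt "0 0 0" --spin '[0,0,0,0,0,0,0,0]'

```text
time: 15.05
tool_pos: [0.4213, 0.2631, 0.2332]
tool_rot: [-3.141, 0.0, 1.804]
contact_force: [0.9, 0.3, -4.5]
opening: 0.0122
grip_force: 40.0
```

Emit:
arm_command --pt "-4 0 5" --pt "-4 0 10" --pt "-4 0 10" --pt "-4 0 10" --pt "-4 0 10" --pt "-4 0 10" --pt "-4 0 10" --pt "-4 0 10" --pt "-4 0 10" --pt "-4 0 5" --pt "0 0 0" --spin '[0,0,0,0,0,0,0,0,0,0,0]'

```text
time: 16.15
tool_pos: [0.3818, 0.2634, 0.324]
tool_rot: [3.14, -0.0, 1.804]
contact_force: [-0.6, -0.6, -2.7]
opening: 0.012
grip_force: 40.0
```

Emit:
arm_command --pt "0 -5 0" --pt "0 -10 0" --pt "0 -15 0" --pt "0 -20 0" --pt "0 -20 0" --pt "0 -20 0" --pt "0 -20 0" --pt "0 -20 0" --pt "0 -20 0" --pt "0 -20 0" --pt "0 -20 0" --pt "0 -20 0" --pt "0 -20 0" --pt "0 -20 0" --pt "0 -20 0" --pt "0 -20 0" --pt "0 -20 0" --pt "0 -20 0" --pt "0 -20 0" --pt "0 -20 0" --spin '[-1,-1,-1,-1,-1,-1,-1,-1,-1,-1,-1,-1,-1,-1,-1,-1,-1.4,0,0,0]'

```text
time: 18.15
tool_pos: [0.3815, -0.108, 0.3229]
tool_rot: [-3.141, -0.0, 1.499]
contact_force: [0.2, 0.7, -2.7]
opening: 0.0121
grip_force: 40.0
```

Emit:
arm_command --pt "0 -20 0" --pt "4 -20 0" --pt "4 -20 0" --pt "4 -20 0" --pt "4 -20 0" --pt "4 -20 0" --pt "4 -20 0" --pt "4 -20 0" --pt "4 -15 0" --pt "4 -10 0" --pt "4 -5 0" --pt "0 0 0" --pt "0 0 0" --spin '[0,0,0,0,0,0,0,0,0,0,0,0,0]'

```text
time: 19.45
tool_pos: [0.422, -0.2962, 0.323]
tool_rot: [-3.141, -0.001, 1.501]
contact_force: [-0.0, -0.2, -3.1]
opening: 0.0116
grip_force: 40.0
```

Run:
```python
from h import *
d=snap('wrist','w6'); s=observe();print(s['tool_pos'],np.degrees(s['tool_rot']),s['contact_force'],s['opening'],s['qpos'])
w=cloud(d); np.save('pics/w6c.npy',w)
m=(w[...,2]>.012)&(w[...,2]<.026)&(w[...,1]<-.12)&(w[...,1]>-.48)&(w[...,0]>.37)&(w[...,0]<.6)
print('board',m.sum(),np.median(w[m][:,2]),cv2.minAreaRect((w[m][:,:2]*1000).astype(np.float32)))
m=(w[...,2]>.08)&(w[...,2]<.17)&(w[...,1]<-.2)&(w[...,1]>-.4)&(w[...,0]>.43)&(w[...,0]<.6)
q=w[m];print('plate',len(q)); A=np.c_[q[:,:2],np.ones(len(q))]; print(np.linalg.lstsq(A,q[:,2],rcond=None)[0],np.median(q[:,2]),q.min(0),q.max(0))
```

```text
[ 0.42199365 -0.2960435   0.3230916 ] [-1.79968968e+02 -3.56600620e-02  8.60024903e+01] [-0.55900281 -0.80431321 -3.61518496] 0.011953938340020695 [-7.60551918e-01  4.06938998e-01  1.66963422e+00  1.53818540e-04
  1.06583344e+00 -6.90856848e-01]
board 19737 0.018811283823555514 ((498.1148681640625, -309.3072509765625), (183.4076690673828, 316.5585021972656), 3.647162437438965)
plate 11465
[-0.03504769 -0.03653217  0.1457526 ] 0.13853710951200604 [ 0.4300008  -0.32360703  0.1317584 ] [ 0.55423822 -0.25801044  0.16999565]
```

View pics/w6.png

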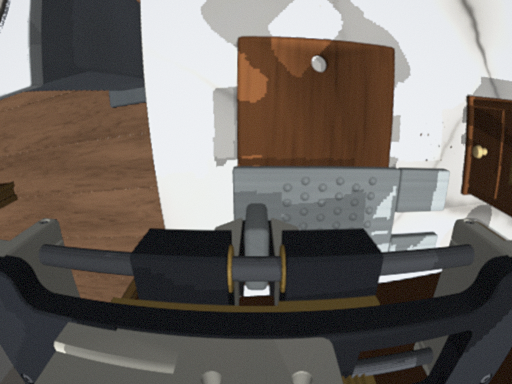

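Run:
```python
from h import *
d=ld('w6');w=np.load('pics/w6c.npy')
for p in [(238,60),(392,70),(238,120),(392,120),(240,155),(392,155),(300,37)]:
    T=d['world_from_camera'];r=T[:3,:3]@ray(d,*p);print(p,(T[:3,3]+r*(.018-T[2,3])/r[2]).round(4))
q=w[170:235,300:445].reshape(-1,3);q=q[(q[:,2]>.12)&(q[:,2]<.15)&(q[:,0]>.45)];A=np.c_[q[:,:2]-q[:,:2].mean(0),np.ones(len(q))]
print(np.linalg.lstsq(A,q[:,2],rcond=None)[0],q.max(0),q.min(0))
```

```text
(238, 60) [ 0.4138 -0.1796  0.018 ]
(392, 70) [ 0.5676 -0.1922  0.018 ]
(238, 120) [ 0.4094 -0.2374  0.018 ]
(392, 120) [ 0.5659 -0.2439  0.018 ]
(240, 155) [ 0.4085 -0.2718  0.018 ]
(392, 155) [ 0.5664 -0.2807  0.018 ]
(300, 37) [ 0.4741 -0.1601  0.018 ]
[-0.00825953  0.00979052  0.13856206] [ 0.55370504 -0.26066609  0.14232717] [ 0.45001443 -0.31421703  0.13176345]
```

Emit:
arm_command --pt "2 0 -8" --pt "2 0 -16" --pt "0 0 -16" --pt "0 0 -16" --pt "0 0 -16" --pt "0 0 -14" --pt "0 0 -10" --pt "0 0 -6" --pt "0 0 -3" --pt "0 0 -2" --pt "0 0 -1" --pt "0 0 0" --pt "0 0 0" --spin '[0,0,0,0,0,0,0,0,0,0,0,0,0]'

```text
time: 20.8
tool_pos: [0.4262, -0.2968, 0.2156]
tool_rot: [3.141, 0.0, 1.5]
contact_force: [0.7, 0.1, -2.8]
opening: 0.0122
grip_force: 40.0
```

Emit:
arm_command --pt "0 0 -1" --pt "0 0 -1" --pt "0 0 0" --spin '[0,0,0]'

```text
time: 21.1
tool_pos: [0.4261, -0.2967, 0.2132]
tool_rot: [3.142, -0.0, 1.5]
contact_force: [-0.0, 0.1, -2.7]
opening: 0.0117
grip_force: 40.0
```

Emit:
arm_command --pt "0 0 -0.7" --pt "0 0 -0.7" --pt "0 0 0" --spin '[0,0,0]'

```text
time: 21.4
tool_pos: [0.4261, -0.2966, 0.2117]
tool_rot: [-3.142, -0.0, 1.501]
contact_force: [0.7, 0.7, -2.8]
opening: 0.0116
grip_force: 40.0
```

Emit:
arm_command --pt "0 0 -0.5" --pt "0 0 0" --spin '[0,0]'

```text
time: 21.6
tool_pos: [0.4262, -0.2967, 0.2113]
tool_rot: [3.141, 0.0, 1.501]
contact_force: [0.0, -0.0, -2.4]
opening: 0.0116
grip_force: 40.0
```

Emit:
arm_command --pt "0 0 -0.5" --pt "0 0 -0.5" --pt "0 0 0" --spin '[0,0,0]'

```text
time: 21.9
tool_pos: [0.4261, -0.2967, 0.2112]
tool_rot: [3.141, 0.0, 1.501]
contact_force: [-2.3, 2.7, 6.0]
opening: 0.0115
grip_force: 40.0
```

Run:
```python
from h import *
s=observe();print(s['tool_pos'],s['contact_force'],s['torque'])
```

```text
[ 0.42613456 -0.29665603  0.21120909] [-2.27966336  2.74382093  5.95530436] [ 0.2056615   0.53160963 -0.01070998]
```

The plate has landed with a light contact force (+6 N). Release and retreat.

Emit:
arm_command --pt "0 0 0.5" --pt "0 0 0" --pt "0 0 0" --pt "0 0 0" --pt "0 0 0" --pt "0 0 0" --pt "0 0 0" --pt "0 0 0" --spin '[0,0,0,0,0,0,0,0]' --jaw 0.3

```text
time: 22.7
tool_pos: [0.4262, -0.2967, 0.2108]
tool_rot: [3.142, -0.0, 1.501]
contact_force: [-0.7, 0.0, -0.1]
opening: 0.0597
grip_force: 0.0
```

Emit:
arm_command --pt "0 0 5" --pt "0 0 15" --pt "0 0 20" --pt "0 0 20" --pt "0 0 20" --pt "0 0 20" --pt "0 0 20" --pt "0 0 0" --pt "0 0 0" --spin '[0,0,0,0,0,0,0,0,0]'

```text
time: 23.6
tool_pos: [0.426, -0.2966, 0.3309]
tool_rot: [3.141, 0.0, 1.5]
contact_force: [-0.2, -0.2, -0.8]
opening: 0.0594
grip_force: 0.0
```

Run:
```python
from h import *
s=observe();print(s['time'],s['tool_pos'],s['opening'])
w=cloud(snap('wrist','w7'))
q=w[(w[...,2]>.022)&(w[...,2]<.034)&(abs(w[...,1]+.3)<.1)&(w[...,0]>.38)&(w[...,0]<.6)]
r=cv2.minAreaRect((q[:,:2]*1000).astype(np.float32));A=np.c_[q[:,:2]-q[:,:2].mean(0),np.ones(len(q))]
print('plate',len(q),r,np.linalg.lstsq(A,q[:,2],rcond=None)[0])
d=snap('top','t1');v,u=np.mgrid[0:384,0:512]; z=d['depth']
p=np.stack([(u-d['cx'])/d['fx']*z,-(v-d['cy'])/d['fy']*z,-z],-1); T=d['world_from_camera']; w=p@T[:3,:3].T+T[:3,3]
for f in('t0','t1'):
    d=ld(f);z=d['depth'];w=np.stack([(u-d['cx'])/d['fx']*z,-(v-d['cy'])/d['fy']*z,-z],-1)@T[:3,:3].T+T[:3,3]
    m=(w[...,2]>.03)&(np.hypot(w[...,0]-.547,w[...,1]-.293)<.12)&(w[...,2]<.048);print(cv2.minAreaRect((w[m][:,:2]*1000).astype(np.float32)))
    m=(np.hypot(w[...,0]-.588,w[...,1]-.303)<.02)&(w[...,2]>.07);print('knob',np.sort(w[m][:,2])[-5:])
```

```text
23.6 [ 0.42602698 -0.29658901  0.3308793 ] 0.059364591983160735
plate 8664 ((485.2524719238281, -300.0494079589844), (75.78005981445312, 144.1042022705078), 86.11627960205078) [-0.00158129 -0.00035468  0.02684632]
((541.9188842773438, 289.5649108886719), (170.55618286132812, 102.04029846191406), 13.495046615600586)
knob [1.16301551 1.16305879 1.16339943 1.16347535 1.16367872]
((542.0398559570312, 289.761474609375), (170.56532287597656, 102.40798950195312), 13.484278678894043)
knob [1.16292452 1.16294645 1.1629823  1.16307553 1.16343661]
```

View pics/t1.png

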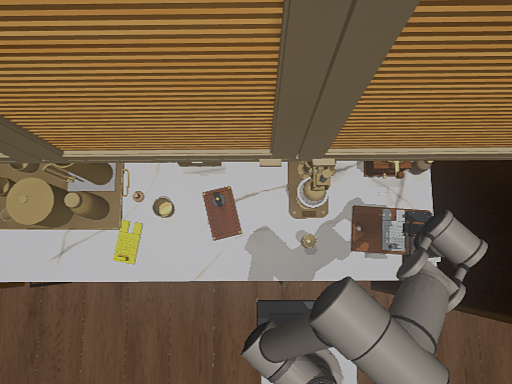

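The top view shows the plate flat on the board at (393,229), the grater unmoved at (222,213) with an empty recess, and the bystanders in place. Handing in.

```bash
python3 -c "
from cell import *
print(hand_in())"
```

```text
the job is handed in; nothing more can be done
None
```

The job is handed in (no verdict came back): I turned the knob up to its stop, drew the plate off the post and laid it flat on the board, and by the cameras the grater didn't move and the bystanders look in place.

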